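Charge the grinding jar with one row of balls

TASK

Charge the grinding jar with exactly one row of balls from the ribbed ball tray: lift the tray by its bridge handle, rest its spout lightly on the jar's rim with the spout edge inside the mouth, and tilt it slowly, just until the three balls of the front row (next to the spout) have rolled over the low lip into the jar, while the other six stay in their rows. Then level the tray, set it down flat on the bench roughly where it stood (within about 4 cm) and let go. Do not shove or lean hard on the jar, and leave its lid, the vial and the tweezers alone.

Things in the scene. Friction and masses are not known exactly. Their poses are not given: they have to be found in the camera images.
- tray_handle (a point): centre of the grip of the ball tray's bridge handle: a straight black-sleeved bar over the middle row of balls, 12.5 mm thick (along the tray's x), 60 mm long (along its y), 19.5 mm tall, its centre 66 mm above the tray's underside. Axes are the tray's: -x points to the open spout, z up
- tray: the loose aluminium tray, 0.23 to 0.34 kg without its nine balls, side walls 22 mm high, floor 3 mm thick; origin on its underside straight below the handle. Back wall 43 mm behind the handle; 88 mm wide over the handle straps. Balls lie in three cross rows 27 mm apart, the middle one under the handle
- tray_spout (a point): middle of the open spout edge, on the tray's underside, 82 mm in front of the handle and 66 mm below it; 82.4 mm wide over its 13 mm side walls; axes are the tray's. From here plain floor runs 44 mm back to the low lip
- lip_foot (a point): middle of the lip's foot, 36 mm in front of the handle, before the front row. Lip and ribs are one adjustable frame, left clamped at any setting: lip 1.5 to 3.1 mm high, ribs between rows always 1 mm more. As the spout tilts down the front row goes first, at 28 to 41 degrees by setting, the next 6 to 8 degrees later
- jar: heavy open grinding jar (2.2 kg) standing upright on the bench: steel jacket 122 mm across with a white ceramic liner that stands proud of it; origin at the centre of its underside. Mouth 100 mm wide, liner wall 6.5 mm, rim 75 mm above the bench, inner floor at 8 mm. The spout fits between its walls
- jar_mouth (a point): centre of the jar's mouth, at rim height (75 mm above the jar's underside)
- jar_lid: the jar's round steel lid, laid aside on the bench, 122 mm across, 37 mm high; leave alone
- tweezers: steel tweezers lying on the bench, 124 mm long; leave alone
- vial: empty clear vial standing on the bench, 49 mm across, 88 mm high; leave alone
- ball_1_center (a point): centre of a white ceramic ball, 25 mm across, 31 g, starting in the tray's front row (next to the spout)
- ball_2_center (a point): centre of a white ceramic ball, 25 mm across, 31 g, starting in the tray's front row (next to the spout)
- ball_3_center (a point): centre of a white ceramic ball, 25 mm across, 31 g, starting in the tray's front row (next to the spout)
- ball_4_center (a point): centre of a white ceramic ball, 25 mm across, 31 g, starting in the tray's middle row
- ball_5_center (a point): centre of a white ceramic ball, 25 mm across, 31 g, starting in the tray's middle row
- ball_6_center (a point): centre of a white ceramic ball, 25 mm across, 31 g, starting in the tray's middle row
- ball_7_center (a point): centre of a white ceramic ball, 25 mm across, 31 g, starting in the tray's back row
- ball_8_center (a point): centre of a white ceramic ball, 25 mm across, 31 g, starting in the tray's back row
- ball_9_center (a point): centre of a white ceramic ball, 25 mm across, 31 g, starting in the tray's back row

How it is judged:
On the way, in this order (a step that is already met when the one before it is completed fails the run):
1. the tray is lifted off the bench with all nine balls aboard (height (world z) of tray above 0.03 m and distance between each of ball_1_center, ball_2_center, ball_3_center, ball_4_center, ball_5_center, ball_6_center, ball_7_center, ball_8_center, ball_9_center and tray below 0.065 m), for 0.2 s.
2. the tray's spout rests on the jar's rim, its edge inside the mouth, the front row still aboard (contact force between tray and jar above 0.2 N and horizontal distance between tray_spout and jar_mouth below 0.049 m and distance between each of ball_1_center, ball_2_center, ball_3_center, ball_4_center, ball_5_center, ball_6_center, ball_7_center, ball_8_center, ball_9_center and tray below 0.065 m), for 0.1 s.
3. the three front balls are in the jar and the other six still in their rows (horizontal distance between each of ball_1_center, ball_2_center, ball_3_center and jar below 0.042 m and z of each of ball_1_center, ball_2_center, ball_3_center in the frame of jar below 0.055 m and x of ball_4_center in the frame of tray between -0.016 and 0.04 m and y of ball_4_center in the frame of tray between -0.04 and 0.04 m and z of ball_4_center in the frame of tray between 0.008 and 0.026 m and x of ball_5_center in the frame of tray between -0.016 and 0.04 m and y of ball_5_center in the frame of tray between -0.04 and 0.04 m and z of ball_5_center in the frame of tray between 0.008 and 0.026 m and x of ball_6_center in the frame of tray between -0.016 and 0.04 m and y of ball_6_center in the frame of tray between -0.04 and 0.04 m and z of ball_6_center in the frame of tray between 0.008 and 0.026 m and x of ball_7_center in the frame of tray between -0.016 and 0.04 m and y of ball_7_center in the frame of tray between -0.04 and 0.04 m and z of ball_7_center in the frame of tray between 0.008 and 0.026 m and x of ball_8_center in the frame of tray between -0.016 and 0.04 m and y of ball_8_center in the frame of tray between -0.04 and 0.04 m and z of ball_8_center in the frame of tray between 0.008 and 0.026 m and x of ball_9_center in the frame of tray between -0.016 and 0.04 m and y of ball_9_center in the frame of tray between -0.04 and 0.04 m and z of ball_9_center in the frame of tray between 0.008 and 0.026 m), for 0.2 s.
At the end, for the whole second after the job is handed in: Front-row balls in the jar (within 42 mm of its axis, below 55 mm); the other six between the tray's ribs; tray at rest flat on the bench (4 mm, 0.05 rad), under 50 mm from where it stood; jar upright and moved under 25 mm; lid, tweezers and vial moved under 30 mm (all of step 3 and height (world z) of tray between -0.004 and 0.004 m and angle between each of tray, jar's own z axis and vertical below 0.05 rad and distance of tray from where it was at the start of the episode below 0.05 m and linear speed of tray below 0.02 m/s and distance of jar from where it was at the start of the episode below 0.025 m and distance of each of jar_lid, tweezers, vial from where it was at the start of the episode below 0.03 m); the robot touches nothing.
It fails at once if the tray is pressed or knocked against the jar with more than 25 N (contact force between tray and jar above 25 N).
It fails at once if the jar is tipped by more than 0.2 rad (angle between jar's own z axis and vertical above 0.2 rad).
It fails at once if the lid pushed more than 30 mm out of place (distance of jar_lid from where it was at the start of the episode above 0.03 m).
It fails at once if the tweezers pushed more than 30 mm out of place (distance of tweezers from where it was at the start of the episode above 0.03 m).
It fails at once if the vial pushed more than 30 mm out of place (distance of vial from where it was at the start of the episode above 0.03 m).
It also fails if it takes over 58 s, if anything falls off the work surface, if the arm or the gripper's body presses on something with over 40 N, if the wrist force passes 120 N, or if a joint passes its speed limit or range.

ROBOT

A 7-joint arm with a two-finger parallel gripper is mounted at the origin on a cart in front of the work surface, level with it; the furniture and walls round the work are solid. World frame = base frame: x ahead of the robot, y to its left, z up, the work surface at z = 0. Lengths are in m, angles in rad, forces in N, time in s.
With the tool pointing down it reaches from about 0.4 to 0.85 m from the base axis. Payload 6.9 kg.
Tool frame: the origin (TCP) lies midway between the tips of the shut fingers; the grasp point (between the pads) lies behind it (ctrl.pinch_z is the z of the grasp point in the tool frame, in m); z points along the fingers, y is the line along which they close (so a half turn about z gives the same grasp; the last joint's range is limited). The gripper opens to 85 mm and grips with 20 to 120 N. Pads are 22 mm wide; open, the fingers measure 114 mm over their backs; the gripper's body (76 mm by 85 mm) begins 54 mm behind the grasp point. The pads swing forward as they close: fully open they stand 13 mm farther back than shut.
Start: joints at [1.312, 0.507, -0.238, 1.5, 0.126, 1.149, -0.155], TCP at [0.223, -0.584, 0.231] pointing down, gripper open.
Joint ranges: [-3.08, 3.08], [-0.24, 2.05], [-1.43, 1.35], [0, 2.5], [-1.52, 4.66], [0.17, 1.96], [-2.89, 2.89]. Speed limits (rad/s): [2.39, 2.39, 3.14, 3.14, 3.14, 3.14, 3.14].

INTERFACE

Orientations are given as a unit quaternion [w, x, y, z].
In Python, from station import ctrl, get_state, vision, ticket, models gives the robot as it stands. Calls block until the motion is done:
- ctrl.movep(position, orientation): joint-space move of the TCP to a pose.
- ctrl.movel(position, frame=None, max_speed=0.15): straight line of the TCP; frame=None keeps the orientation; max_speed is the mean speed in m/s.
- ctrl.set_joints(angles): joint-space move.
- ctrl.ungrasp() and ctrl.close_gripper(force=None): open the fingers fully, or close them until they stop; force is the grip in N (None keeps the last).
- ctrl.pause(seconds).
- ctrl.ik(position, orientation): joint angles nearest the present ones, or None.
- get_state(): the state.
- vision.grab_frame(name): name is "scene" or "top"; returns (picture, depth): 420x560x3 uint8, blue, green, red; 420x560 float32, m along the optical axis (not along the pixel's ray), 0 where there is no reading.
- vision.camera_info(name): a dict with "mtx" (3x3 intrinsics, pixels), "R" (3x3) and "t" (3): a world point X has camera coordinates R X + t. Camera axes: x right, y down, z forward; pixel columns grow to the right and rows downward; lengths in m; the calibration is good to about 2 mm. A picture is of the moment at which its call begins. camera_info takes no time and is no camera call.
A pose or a line that the arm cannot do raises ctrl.Unreachable and nothing moves.
- ticket.close_job(): hands the job in; it is judged then, once.
Trained networks look in the newest picture that a camera, given by its name, has taken for a name from the list of things; names that differ only in an ending like _2 or _b are one class to them, and where a whole thing is asked for, a point or a joint stands for the part that bears it (a point fixed in the world has none). Each returns a list of dicts, best first, with "p" (0 to 1); they miss things now and then, are a little off and sometimes report something else, mostly with a low value. They report only what shows in the picture. A call takes as long as a camera call.
- models.recognise(camera, target): "point" ([column, row] in pixels, amid what is visible of it).
- models.masks_of(camera, target): "mask" (420x560 bool, what is visible of it) and "point" ([column, row] in pixels, amid what is visible of it).
The state is a dict: "time": time; "qpos": joint angles; "qd": joint speeds; "tau": joint torques, N m; "tcp_pos": TCP position; "eef_rot": TCP orientation; "contact_force": force on the tool from outside, world axes, zero at the start; "wrist_torque": the same for the moment, N m; "width": finger opening in m; "gripper_force": force on a finger pad.
Only numpy, scipy, OpenCV 4.12 (cv2) and the standard library are available. Lean on these libraries where they do the work, as an engineer would, in place of code of your own. Each camera call takes 0.05 s, during which the arm holds its last target. There are 200 camera calls.

## Working session

There is one attempt and no reset: what is moved stays moved. The work goes in short steps, each a Python script; the robot and the scene stay as the last script left them, time stands still between calls to the robot, and variables do not carry over. Pictures are saved under pics/ and viewed, at most 10 in all, crops included, and the job is handed in when it is done.

```bash
ls; mkdir -p pics; python3 - <<'E'
from station import ctrl, get_state, vision, ticket, models
import cv2,numpy as np
for n in ("scene","top"):
    p,d=vision.grab_frame(n); cv2.imwrite(f"pics/{n}0.png",p); np.save(f"{n}0.npy",d)
    c=vision.camera_info(n); M,R,t=c["mtx"],np.array(c["R"]),np.array(c["t"])
    print(n,"cam at",-R.T@t, "axis",R[2])
    for k in ["tray_handle","tray","tray_spout","lip_foot","jar","jar_mouth","jar_lid","tweezers","vial","ball_1_center"]:
        for r in models.recognise(n,k)[:9 if 'ball' in k else 2]:
            u,v=r["point"]; z=d[int(round(v)),int(round(u))]
            X=R.T@(np.linalg.inv(M)@[u*z,v*z,z]-t)
            print(k,round(r["p"],2),np.round([u,v]),np.round(X,3))
s=get_state();print(s["time"],s["eef_rot"],s["width"],ctrl.pinch_z,s["contact_force"])
E
```

```text
pics
scene cam at [-0.0999733  -0.71516991  0.61343704] axis [ 0.46980963  0.75351752 -0.45988069]
tray_handle 0.61 [251. 238.] [0.378 0.214 0.005]
tray 0.6 [258. 235.] [0.386 0.196 0.019]
tray_spout 0.73 [252. 238.] [0.379 0.209 0.008]
lip_foot 0.97 [254. 236.] [0.383 0.205 0.014]
lip_foot 0.74 [392. 248.] [ 0.544 -0.056  0.075]
jar_mouth 0.95 [391. 247.] [ 0.544 -0.055  0.076]
jar_lid 0.81 [341. 221.] [0.589 0.166 0.017]
jar_lid 0.23 [257. 237.] [0.395 0.217 0.003]
tweezers 0.75 [256. 233.] [0.385 0.204 0.022]
tweezers 0.61 [281. 206.] [0.521 0.326 0.001]
vial 0.97 [183. 204.] [0.277 0.351 0.055]
ball_1_center 0.52 [261. 228.] [0.405 0.218 0.022]
ball_1_center 0.45 [263. 235.] [0.394 0.188 0.022]
top cam at [0.33244224 0.13790703 1.07486621] axis [ 0.12641658  0.01802786 -0.99181341]
tray 0.67 [249. 246.] [0.377 0.225 0.025]
tray_spout 0.71 [250. 247.] [0.376 0.222 0.018]
lip_foot 0.63 [253. 248.] [0.373 0.217 0.001]
jar 0.59 [359. 151.] [ 0.585 -0.015  0.006]
jar 0.54 [178. 294.] [0.277 0.377 0.003]
jar_mouth 0.62 [359. 154.] [ 0.58  -0.014  0.007]
jar_lid 0.91 [269. 147.] [0.588 0.181 0.037]
jar_lid 0.46 [244. 216.] [0.442 0.236 0.025]
vial 0.92 [177. 297.] [0.27  0.379 0.003]
1.1 [-2.20781227e-05  9.83417194e-01  1.81357716e-01  7.16920295e-06] 0.08506087880962408 -0.0187 [ 0.31225156  0.58903174 -0.74817886]
```

```bash
python3 - <<'E'
import cv2
a=cv2.imread("pics/top0.png"); 
cv2.imwrite("pics/topc.png",cv2.resize(a[90:330,130:450],None,fx=2.5,fy=2.5,interpolation=cv2.INTER_CUBIC))
E
```

```text
(no output)
```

View pics/topc.png

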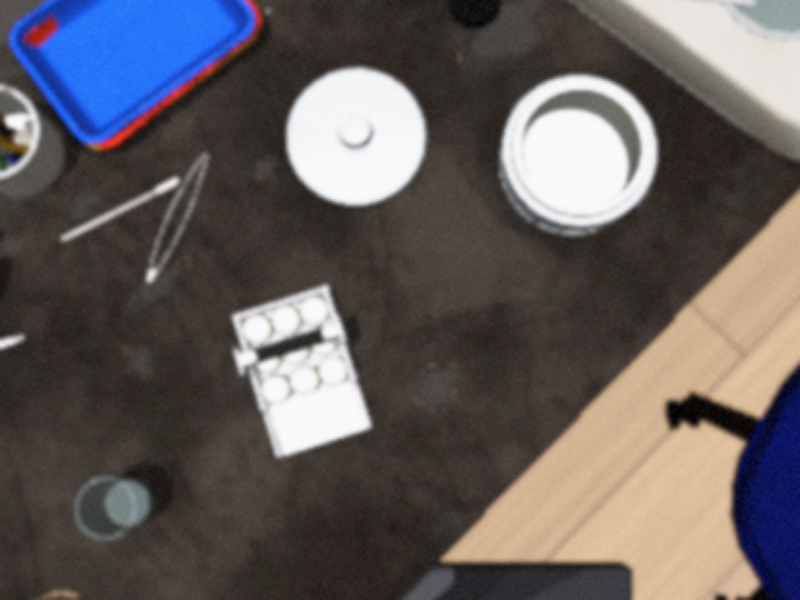

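View pics/scene0.png

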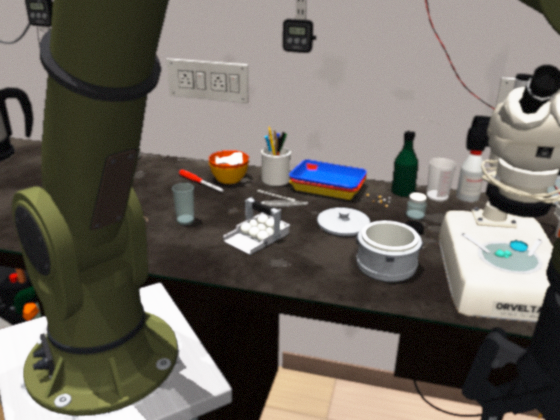

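The top view shows the tray at crop (300,370), with the spout facing image-down (world −x). The jar is at (578,155), the lid at (357,135) and the vial at (113,505). The scene view agrees, with the jar at (390,250) and the tray at (257,235). Next I'll fit the geometry from depth.

```bash
cat > h.py <<'E'
from station import ctrl, get_state, vision, ticket, models
import cv2,numpy as np
from scipy.spatial.transform import Rotation as Ro
def cloud(n,d):
    c=vision.camera_info(n); M,R,t=np.array(c["mtx"]),np.array(c["R"]),np.array(c["t"])
    v,u=np.mgrid[:420,:560]; P=np.stack([u*d,v*d,d],-1)@np.linalg.inv(M).T-t
    W=P@R; W[d==0]=np.nan; return W
def quat(yaw,tilt):
    """tray yaw (direction of tray +x), tilt spout down; tool y = tray +x, tool z = -tray z"""
    T=Ro.from_euler('z',yaw)*Ro.from_euler('y',-tilt)   # tilt: -x goes down
    t=T.as_matrix(); m=np.column_stack([np.cross(t[:,0],-t[:,2]),t[:,0],-t[:,2]])
    q=Ro.from_matrix(m).as_quat(); return np.r_[q[3],q[:3]], t
E
python3 - <<'E'
from h import *
from scipy.optimize import least_squares
for n in ("scene","top"):
    p=cv2.imread(f"pics/{n}0.png"); d=np.load(f"{n}0.npy"); W=cloud(n,d)
    x,y,z=W[...,0],W[...,1],W[...,2]
    m=(abs(z-.075)<.006)&(np.hypot(x-.57,y+.02)<.1); P=W[m][:,:2]
    f=least_squares(lambda a:np.clip(abs(np.hypot(P[:,0]-a[0],P[:,1]-a[1])-.0533)-.003,0,1),[.57,-.02],loss='soft_l1',f_scale=.003)
    print(n,"jar",m.sum(),f.x,np.sqrt(np.mean(f.fun**2)),"med z",np.median(W[m][:,2]), "bbox mid",(P.max(0)+P.min(0))/2,np.ptp(P,axis=0))
    near=np.hypot(x-.4,y-.22)<.12
    b=near&(p.max(2)<70)&(z>.05)&(z<.09); Q=W[b]
    if len(Q): 
        r=cv2.minAreaRect(Q[:,:2].astype(np.float32)*1000); print(" bar",len(Q),r,Q[:,2].max(),np.median(Q,axis=0))
    for lo,hi in((.001,.1),(-.005,.035)):
        t=near&(p.min(2)>130)&(z>lo)&(z<hi)
        k,l,s,c=cv2.connectedComponentsWithStats(t.astype(np.uint8)); i=1+s[1:,4].argmax()
        print(" tray",(l==i).sum(),cv2.minAreaRect(W[l==i][:,:2].astype(np.float32)*1000))
    fl=near&(p.min(2)>130)&(z>-.004)&(z<.008); print(" floor",fl.sum(),np.nanmedian(W[fl],axis=0))
E
```

```text
scene jar 529 [ 0.57547001 -0.01419572] 0.0006739107595243539 med z 0.07387759235698647 bbox mid [ 0.57630608 -0.01442682] [0.11411037 0.11625687]
 bar 147 ((413.5745544433594, 226.98240661621094), (15.045774459838867, 57.30002975463867), 21.532255172729492) 0.07802642396555452 [0.41055875 0.22845015 0.06896018]
 tray 1151 ((392.8062438964844, 234.09375), (131.96363830566406, 119.11921691894531), 17.70966148376465)
 tray 1185 ((404.2938232421875, 238.78533935546875), (159.35581970214844, 118.6251449584961), 19.496234893798828)
 floor 454 [0.35576872 0.21578939 0.00334537]
top jar 566 [ 0.57284023 -0.01017338] 0.0008877004462148922 med z 0.07333793020198151 bbox mid [ 0.57193348 -0.01150048] [0.12018426 0.11936681]
 bar 93 ((411.7226257324219, 227.2554931640625), (8.23131275177002, 49.600975036621094), 16.950172424316406) 0.07862441342349594 [0.41162074 0.22668505 0.07496907]
 tray 1976 ((394.3831481933594, 226.99893188476562), (129.6403045654297, 97.25776672363281), 17.48016929626465)
 tray 1541 ((371.5612487792969, 216.3307342529297), (81.42744445800781, 88.0598373413086), 17.70795249938965)
 floor 1125 [0.36315222 0.21551865 0.00212415]
```

```bash
cat >> h.py <<'E'
JAR=np.array([.5742,-.0122]); H0=np.array([.412,.227]); YAW0=np.radians(17.5)
def grip(g,yaw,tilt=0,flip=False):
    q,t=quat(yaw,tilt)
    if flip: q=(Ro.from_quat(np.r_[q[1:],q[0]])*Ro.from_euler('z',np.pi)).as_quat(); q=np.r_[q[3],q[:3]]
    return np.array(g)-ctrl.pinch_z*-t[:,2], q
def pour(yaw,tilt,dz=0,s=.013,flip=False,off=(0,0)):
    """pose with the underside, s behind the spout edge, on the rim chord"""
    _,t=quat(yaw,tilt); u=np.array([np.cos(yaw),np.sin(yaw)])
    K=np.r_[JAR+.028*u+np.array(off),.075+dz]
    return grip(K+t@[.082-s,0,.066],yaw,tilt,flip)
E
python3 - <<'E'
from h import *
q0=get_state()["qpos"]
lo=np.array([-3.08,-.24,-1.43,0,-1.52,.17,-2.89]);hi=np.array([3.08,2.05,1.35,2.5,4.66,1.96,2.89])
f=lambda a:None if a is None else np.round(a,2)
for fl in (0,1):
    print("flip",fl,"grasp",f(ctrl.ik(*grip([*H0,.066],YAW0,0,fl))), "above",f(ctrl.ik(*grip([*H0,.2],YAW0,0,fl))))
    for y in range(-60,151,15):
        r=[ctrl.ik(*pour(np.radians(y),np.radians(a),.01,flip=fl)) for a in (0,15,30,45)]
        ok=''.join('.' if a is None else 'o' for a in r)
        print(y,ok,f(r[0]),f(r[3]), None if r[3] is None else np.round(np.minimum(r[3]-lo,hi-r[3]).min(),2))
E
```

```text
flip 0 grasp [-0.09  0.6  -0.69  2.12  0.65  0.64 -0.93] above [ 0.22  0.52 -1.16  1.96  0.56  1.03 -0.89]
-60 oooo [ 0.4   0.63 -0.48  1.62  0.33  0.98 -1.24] [-0.35  0.53 -0.07  2.04  1.18  0.91 -2.38] 0.46
-45 oooo [ 0.4   0.67 -0.55  1.56  0.39  1.02 -1.04] [-0.5   0.48  0.19  2.17  1.43  0.62 -2.4 ] 0.33
-30 oooo [ 0.4   0.7  -0.61  1.53  0.44  1.06 -0.85] [ 0.48  0.71 -1.23  2.27  1.72  1.28 -2.31] 0.2
-15 oooo [ 0.39  0.73 -0.68  1.5   0.49  1.09 -0.66] [ 0.61  0.67 -1.23  2.34  1.9   1.05 -2.17] 0.16
0 oooo [ 0.38  0.75 -0.75  1.49  0.54  1.12 -0.47] [ 0.76  0.65 -1.22  2.36  2.09  0.8  -2.01] 0.14
15 oooo [ 0.38  0.76 -0.81  1.5   0.58  1.13 -0.29] [ 0.9   0.67 -1.22  2.33  2.22  0.52 -1.8 ] 0.17
30 oooo [ 0.37  0.76 -0.86  1.53  0.61  1.14 -0.09] [ 1.    0.71 -1.22  2.25  2.1   0.25 -1.38] 0.08
45 oooo [ 0.37  0.76 -0.91  1.57  0.64  1.13  0.1 ] [ 0.87  0.6  -0.83  2.14 -1.1   0.24  2.06] 0.07
60 oooo [ 0.37  0.75 -0.95  1.62  0.66  1.12  0.3 ] [ 1.    0.76 -1.07  2.01 -0.21  0.4   1.41] 0.23
75 oooo [ 0.39  0.74 -1.    1.68  0.68  1.11  0.5 ] [ 0.97  0.83 -1.08  1.87 -0.11
[... 1453 characters left out ...]
0.01  0.6  -0.28  1.63  0.19  0.94 -2.42] [ 0.68  0.58 -0.5   2.01 -0.95  0.62 -1.02] 0.45
75 oooo [ 0.08  0.59 -0.41  1.69  0.28  0.93 -2.27] [ 0.64  0.63 -0.45  1.87 -0.74  0.84 -1.02] 0.63
90 oooo [ 0.12  0.56 -0.49  1.75  0.33  0.9  -2.08] [ 0.59  0.69 -0.42  1.72 -0.58  1.05 -0.98] 0.78
105 oooo [ 0.17  0.54 -0.55  1.82  0.36  0.88 -1.86] [ 0.53  0.75 -0.41  1.58 -0.45  1.25 -0.91] 0.71
120 oooo [ 0.22  0.52 -0.6   1.88  0.38  0.86 -1.62] [ 0.46  0.8  -0.41  1.45 -0.33  1.43 -0.82] 0.53
135 oooo [ 0.27  0.49 -0.63  1.94  0.39  0.83 -1.36] [ 0.4   0.85 -0.43  1.34 -0.2   1.59 -0.72] 0.37
150 oooo [ 0.33  0.47 -0.66  1.98  0.39  0.82 -1.07] [ 0.34  0.89 -0.46  1.25 -0.07  1.73 -0.6 ] 0.23
```

```bash
python3 - <<'E'
from h import *
for n in("scene","top"):
    W=cloud(n,np.load(n+"0.npy")).reshape(-1,3); r=np.hypot(W[:,0],W[:,1]); az=np.degrees(np.arctan2(W[:,1],W[:,0]))
    for a in range(-70,50,10):
        m=(az>=a)&(az<a+10)&(W[:,2]>.1)&(r>.35)
        if m.sum()>5: print(n,a,m.sum(),np.round([np.percentile(r[m],2),W[m][:,2].max()],2))
E
python3 - <<'E'
from h import *
p,q=grip([*H0,.19],YAW0)
ctrl.movep(p,q); s=get_state(); print(s["time"],s["tcp_pos"],np.round(s["qpos"],2))
for n in("scene","top"):
    im,d=vision.grab_frame(n); cv2.imwrite(f"pics/{n}1.png",im)
E
```

```text
scene -70 1934 [0.56 0.45]
scene -30 185 [0.66 0.43]
scene -20 8803 [0.66 0.45]
scene -10 1021 [0.66 0.38]
scene 0 5685 [0.73 0.5 ]
scene 10 12142 [0.88 0.48]
scene 20 9368 [0.87 0.47]
scene 30 7995 [0.75 0.47]
scene 40 6931 [0.83 0.46]
top -30 111 [0.66 0.42]
top -20 6141 [0.66 0.45]
top -10 4169 [0.65 0.36]
top 0 14 [0.77 0.28]
top 10 585 [0.66 0.57]
top 20 5181 [0.62 0.62]
top 30 13701 [0.6  0.62]
top 40 3287 [0.6  0.62]
4.0333 [0.41251753 0.22625267 0.17117175] [ 0.21  0.53 -1.15  1.97  0.58  1.01 -0.91]
```

```bash
python3 - <<'E'
import cv2
a=cv2.imread("pics/scene1.png"); b=cv2.imread("pics/top1.png")
f=lambda i:cv2.resize(i,(400,400),interpolation=cv2.INTER_CUBIC)
cv2.imwrite("pics/c1.png",cv2.hconcat([f(a[130:270,190:330]),f(b[150:310,170:330])]))
E
```

```text
(no output)
```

View pics/c1.png

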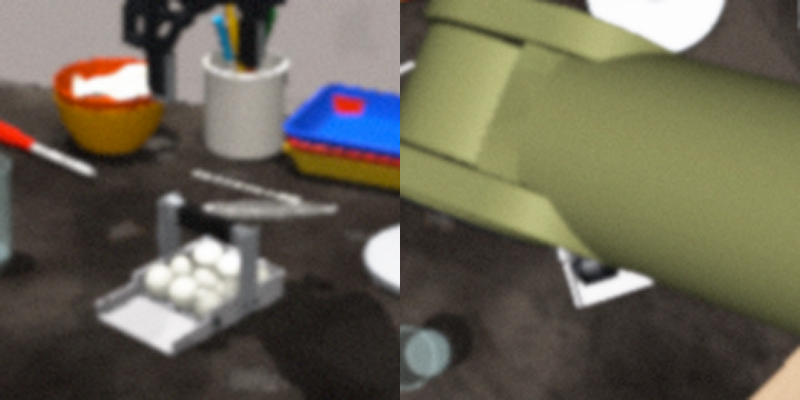

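The left half shows the open fingers above the handle, roughly straddling it, with nine balls in the tray. The arm blocks the top view. I'll descend, grip and lift.

```bash
python3 - <<'E'
from h import *
p,q=grip([*H0,.066],YAW0)
ctrl.movel(p,max_speed=.08)
s=get_state(); print(s["time"],s["tcp_pos"],s["contact_force"])
ctrl.close_gripper(60); s=get_state(); print(s["time"],s["width"],s["gripper_force"],s["tcp_pos"],s["contact_force"])
p2,_=grip([*H0,.081],YAW0); ctrl.movel(p2,max_speed=.03)
s=get_state(); print(s["time"],s["width"],s["tcp_pos"],s["contact_force"],s["wrist_torque"])
im,d=vision.grab_frame("scene"); cv2.imwrite("pics/s2.png",cv2.resize(im[130:270,190:330],(500,500),interpolation=cv2.INTER_CUBIC))
E
```

```text
5.8333 [0.4122253  0.22709903 0.04764845] [ 0.6043251   0.34793534 -0.65043975]
6.5 0.01178999666339389 58.979381918907166 [0.41241439 0.22722671 0.04758487] [ 0.84072031 -0.34559576  4.40685189]
7.15 0.011521920674078487 [0.41201384 0.22687097 0.0622975 ] [ 1.0911742  -0.37032201 -5.07614591] [-0.03914306 -0.0429341   0.02015602]
```

View pics/s2.png

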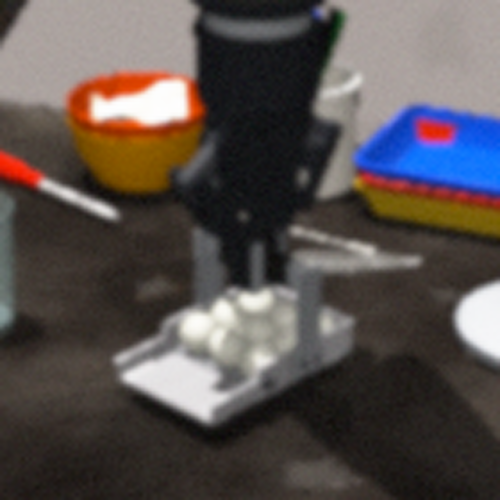

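```bash
python3 - <<'E'
from h import *
Y=np.radians(75)
p,q=grip([*H0,.20],YAW0); ctrl.movel(p,max_speed=.1)
P,Q=pour(Y,0,.04)
for f in (1/3,2/3,1):
    yaw=YAW0+(Y-YAW0)*f; pp=p+(P-p)*f; pp[2]=max(p[2],P[2]) 
    ctrl.movel(pp,quat(yaw,0)[0],max_speed=.12)
ctrl.movel(*pour(Y,np.radians(12),.015),max_speed=.06)
ctrl.pause(.3)
s=get_state(); print(s["time"],s["width"],s["tcp_pos"],pour(Y,np.radians(12),.015)[0],np.round(s["qpos"],2),s["contact_force"])
im,d=vision.grab_frame("scene"); np.save("s3.npy",d); cv2.imwrite("pics/s3.png",cv2.resize(im[110:290,260:450],(760,720)[:2],interpolation=cv2.INTER_CUBIC)[:600])
im,d=vision.grab_frame("top"); np.save("t3.npy",d); cv2.imwrite("pics/t3.png",im)
f=[]
for i in range(6): ctrl.pause(.05); f.append(get_state()["contact_force"][2])
print(np.round(f,2))
E
```

```text
11.9583 0.011573417364565124 [0.59646938 0.07137539 0.15105503] [0.59636991 0.07053924 0.15061229] [ 0.68  0.87 -1.38  1.75  0.8   1.12  0.43] [-0.32647515 -0.753491   -5.43440005]
[-6.3  -5.12 -4.99 -4.66 -4.78 -4.99]
```

View pics/s3.png

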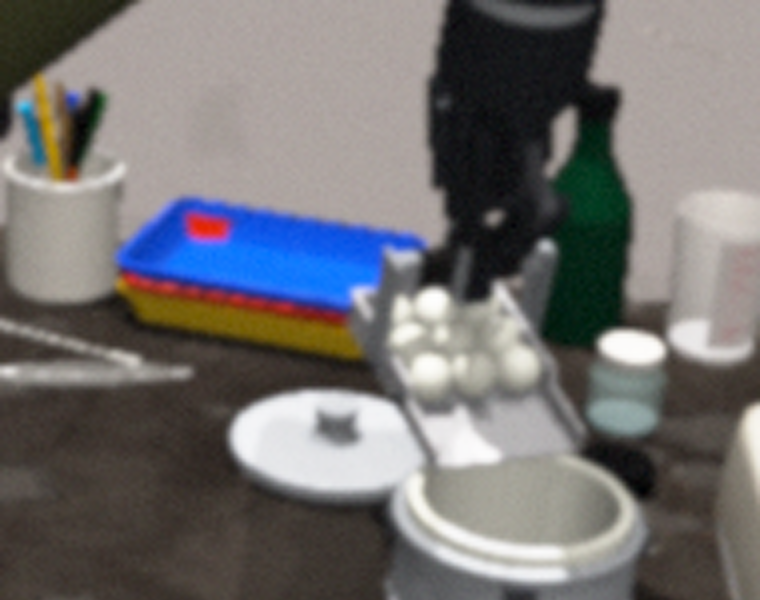

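The scene view shows the spout edge from about (435,465) to (580,435). It is centred over the near side of the mouth, which is centred at about (522,508), within 2 mm laterally. The front row is intact. I'll check the IK along the tilt and then lower to contact.

```bash
cat >> h.py <<'E'
def fz(n=5):
    f=[]
    for i in range(n): ctrl.pause(.04); f.append(get_state()["contact_force"])
    return np.mean(f,0)
E
python3 - <<'E'
from h import *
Y=np.radians(75)
for a in (20,30,36,42,46): print(a,np.round(ctrl.ik(*pour(Y,np.radians(a))),2))
b=fz(8); dz=.015; print("base",b)
while dz>-.012:
    dz-=.004 if dz>.007 else .001
    ctrl.movel(*pour(Y,np.radians(12),dz),max_speed=.02)
    f=fz(4)-b; print(round(dz,4),np.round(f,2))
    if f[2]>1.2 or np.linalg.norm(f)>3: break
ctrl.pause(.3); s=get_state(); print(s["time"],fz()-b,s["tcp_pos"])
np.save("base.npy",b)
im,d=vision.grab_frame("scene"); cv2.imwrite("pics/s4.png",cv2.resize(im[110:290,260:450],(760,720)[:2],interpolation=cv2.INTER_CUBIC)[120:])
E
```

```text
20 [ 0.79  0.91 -1.39  1.8   0.76  0.98  0.52]
30 [ 0.91  0.95 -1.42  1.84  0.66  0.86  0.68]
36 [ 0.93  0.86 -1.23  1.86  0.31  0.7   1.05]
42 [ 1.    0.9  -1.23  1.87  0.19  0.67  1.21]
46 [ 1.03  0.93 -1.23  1.88  0.11  0.66  1.31]
base [-0.03332486  0.0383221  -5.23977458]
0.011 [ 0.31 -0.24  0.15]
0.007 [-0.33  0.55  0.03]
0.006 [ 0.1  -0.23  0.31]
0.005 [ 0.16  0.08 -0.47]
0.004 [ 0.24 -0.09  0.46]
0.003 [-0.19  0.29 -0.41]
0.002 [ 0.53 -0.36  0.04]
0.001 [0.36 0.29 0.37]
-0.0 [-0.37  0.13  1.01]
-0.001 [0.77 0.45 4.59]
17.3583 [2.00457743 1.33603308 6.63939038] [0.59665788 0.07078215 0.13492354]
```

View pics/s4.png

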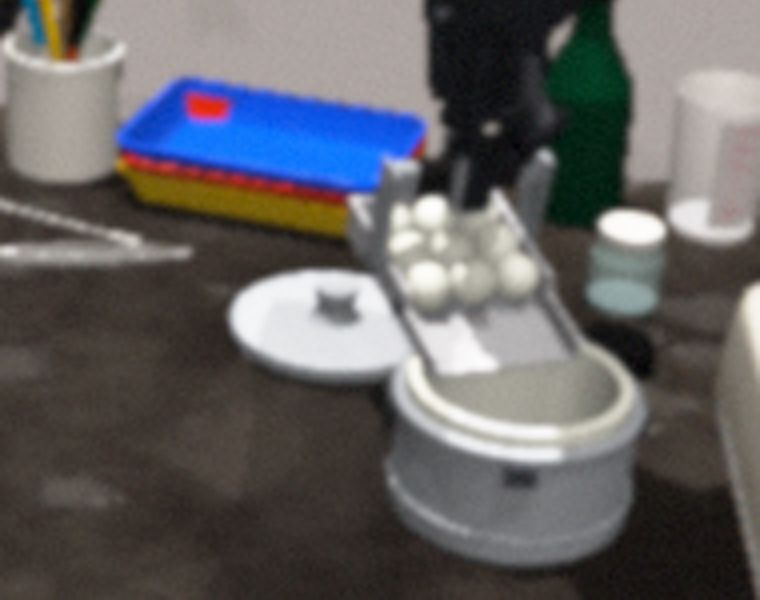

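Contact made at about 6 N, with the front row still aboard. Joint 3 is near its limit, so I'll back off, shift the elbow through the null space while the tray is level, and check the tilt path again.

```bash
python3 - <<'E'
from h import *
Y=np.radians(75)
ctrl.movel(*pour(Y,np.radians(12),.02),max_speed=.05)
ctrl.movel(*pour(Y,0,.05),max_speed=.08)
n=np.array([.39,.74,-1.0,1.68,.68,1.11,.5])-np.array(ctrl.ik(*pour(Y,0,.01))); print("n",np.round(n,2))
for k in range(3):
    ctrl.set_joints(np.array(get_state()["qpos"])+n/3)
    s=get_state(); print(s["tcp_pos"],s["eef_rot"],np.round(s["qpos"],2))
P,Q=pour(Y,0,.05); print(P,Q)
ctrl.movel(P,Q,max_speed=.05)
s=get_state(); print(s["time"],np.round(s["qpos"],2))
for a in (12,20,30,36,42,46): print(a,np.round(ctrl.ik(*pour(Y,np.radians(a))),2))
E
```

```text
n [-0.09 -0.11  0.24 -0.   -0.16 -0.14  0.15]
[0.59808252 0.08611475 0.17055388] [-2.51018998e-03  1.26750898e-01  9.91931018e-01  8.73645398e-04] [ 0.46  0.77 -1.19  1.63  0.74  1.26  0.44]
[0.59888532 0.08754637 0.17058156] [-0.00211373  0.12678941  0.99192403  0.00258954] [ 0.43  0.74 -1.11  1.63  0.69  1.22  0.49]
[0.60147072 0.0885849  0.17262563] [0.00153646 0.12825803 0.99172327 0.00569804] [ 0.4   0.7  -1.04  1.63  0.64  1.18  0.53]
[0.59930545 0.08149481 0.1723    ] [-0.          0.13052619  0.99144486  0.        ]
19.6417 [ 0.41  0.7  -1.03  1.64  0.64  1.18  0.53]
12 [ 0.59  0.75 -1.11  1.76  0.61  0.94  0.62]
20 [ 0.73  0.78 -1.18  1.8   0.55  0.85  0.72]
30 [ 0.88  0.85 -1.27  1.84  0.48  0.77  0.85]
36 [ 0.96  0.92 -1.32  1.86  0.44  0.74  0.92]
42 [ 1.03  0.99 -1.37  1.87  0.41  0.72  1.  ]
46 [ 1.07  1.04 -1.39  1.88  0.38  0.7   1.05]
```

```bash
cat >> h.py <<'E'
Y=np.radians(75)
def rows(tilt,dz,s=.013):
    """height above the tray floor (mm) seen at each ball place, rows front/middle/back, from scene depth"""
    im,d=vision.grab_frame("scene"); W=cloud("scene",d); c=vision.camera_info("scene")
    g,_=pour(Y,tilt,dz,s); _,t=quat(Y,tilt)
    st=get_state(); g=np.array(st["tcp_pos"])+ctrl.pinch_z*-t[:,2]
    O=g-t@[0,0,.066]; L=(W.reshape(-1,3)-O)@t
    out=[]
    for x in (-.025,.002,.029):
        o=[]
        for y in(-.026,0,.026):
            m=np.hypot(L[:,0]-x,L[:,1]-y)<.009; m&=(L[:,2]>-.005)&(L[:,2]<.04)
            o.append(np.nanpercentile(L[m,2],90)*1000 if m.sum()>2 else np.nan)
        out.append(o)
    return np.array(out),im
E
python3 - <<'E'
from h import *
b=fz(8); print(b); np.save("base.npy",b)
ctrl.movel(*pour(Y,np.radians(12),.02),max_speed=.06)
ctrl.movel(*pour(Y,np.radians(20),.004),max_speed=.04)
print(np.round(rows(np.radians(20),.004)[0],1), fz()-b)
ctrl.movel(*pour(Y,np.radians(20),.001),max_speed=.02); print(fz()-b)
for a in (22,24,26):
    ctrl.movel(*pour(Y,np.radians(a),.001),max_speed=.015); f=fz()-b
    r,im=rows(np.radians(a),.001); print(a,np.round(f,2),np.round(r[0],1))
print(get_state()["time"],np.round(r,1)); cv2.imwrite("pics/s5.png",cv2.resize(im[110:290,260:450],(760,720)[:2],interpolation=cv2.INTER_CUBIC)[120:])
E
```

```text
[-0.22828391 -0.2030516  -5.16578529]
[[28.2 27.5 28.7]
 [28.  28.3 27.5]
 [ nan 26.2 23.7]] [-0.04394835  0.03269811 -0.05417678]
[-0.00232102 -0.00670167 -0.01804182]
22 [0.2  0.22 0.15] [28.2 28.8 28.7]
24 [0.39 0.13 0.09] [28.8 29.1 29. ]
26 [ 0.63  0.38 -0.35] [28.7 28.6 28.7]
23.4833 [[28.7 28.6 28.7]
 [29.6 28.2 29. ]
 [ nan  nan 24.9]]
```

View pics/s5.png

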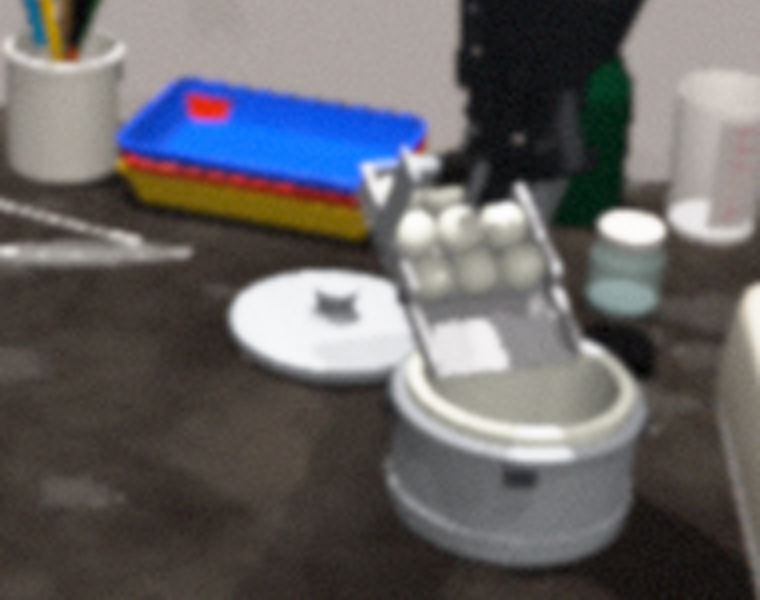

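The depth readout shows every front- and middle-row ball at about 28 mm, and the picture agrees: front row at y≈270, middle row at y≈225. I'll tilt in 1° steps, watching the front row.

```bash
python3 - <<'E'
from h import *
b=np.load("base.npy"); dz=0.0; a=26
while a<43:
    a+=1; ctrl.movel(*pour(Y,np.radians(a),dz),max_speed=.012)
    f=fz(4)-b; r,im=rows(np.radians(a),dz); gone=~(r[0]>20)
    print(a,round(dz,4),np.round(f,1),np.round(r[0]),np.round(r[1]))
    if f[2]>4: dz+=.0007
    if gone.any():
        ctrl.pause(.4); r,im=rows(np.radians(a),dz); print("after",np.round(r)); 
        if (~(r[0]>20)).all() or (~(r[1]>20)).any(): break
        a-=.5
print(get_state()["time"],a); cv2.imwrite("pics/s6.png",cv2.resize(im[110:290,260:450],(760,720)[:2],interpolation=cv2.INTER_CUBIC)[120:])
E
```

```text
27 0.0 [ 0.2 -0.4  0.7] [29. 30. 28.] [29. 30. 29.]
28 0.0 [ 0.2 -0.   0.4] [29. 29. 29.] [29. 28. 30.]
29 0.0 [ 0.8 -0.6  0.3] [29. 29. 28.] [28. 29. 29.]
30 0.0 [ 0.5 -1.1  0. ] [18. 29. 29.] [29. 29. 30.]
after [[ 5. 29. 29.]
 [29. 29. 30.]
 [nan nan 26.]]
30.5 0.0 [ 0.8 -0.7  1.1] [6. 7. 6.] [30. 29. 29.]
after [[ 6.  6.  7.]
 [29. 28. 29.]
 [nan nan 27.]]
26.8 30.5
```

View pics/s6.png

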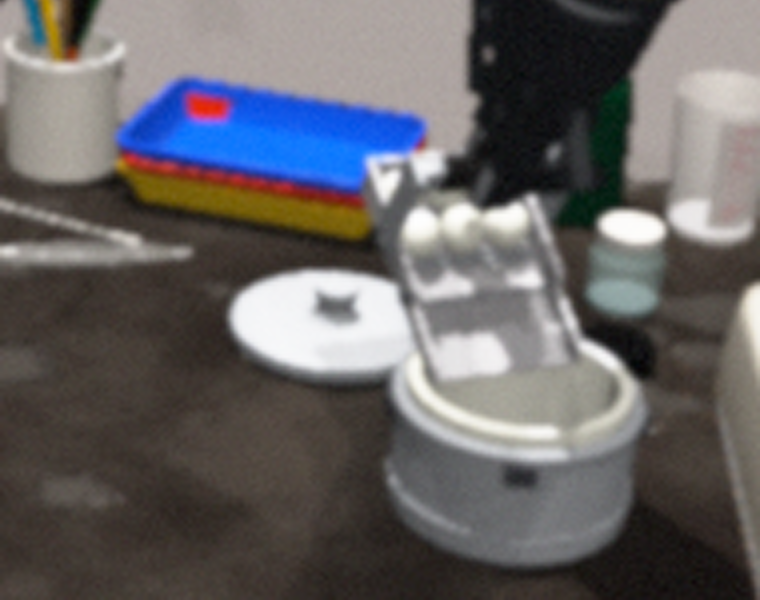

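The front row has gone into the jar, and the middle row (y≈225) and back row stay put. Now I'll level the tray and carry it back.

```bash
python3 - <<'E'
from h import *
ctrl.movel(*pour(Y,np.radians(24),.006),max_speed=.03)
ctrl.movel(*pour(Y,np.radians(10),.025),max_speed=.05)
ctrl.movel(*pour(Y,0,.05),max_speed=.06)
ctrl.pause(.2); print(np.round(rows(0,.05)[0]), get_state()["time"])
p,q=grip([*H0,.20],YAW0); P,Q=pour(Y,0,.05)
for f in (1/3,2/3,1):
    ctrl.movel(P+(p-P)*f,quat(Y+(YAW0-Y)*f,0)[0],max_speed=.12)
ctrl.movel(grip([*H0,.076],YAW0)[0],max_speed=.08)
b=fz(6); z=.076; print(b,get_state()["time"],np.round(get_state()["qpos"],2))
while z>.061:
    z-=.003 if z>.0705 else .001
    ctrl.movel(grip([*H0,z],YAW0)[0],max_speed=.02); f=fz(4)-b
    if f[2]>1.5: break
s=get_state(); print("down",round(z,4),f,s["wrist_torque"],s["tcp_pos"],s["time"])
im,d=vision.grab_frame("scene"); cv2.imwrite("pics/s7.png",cv2.resize(im[130:270,190:330],(500,500),interpolation=cv2.INTER_CUBIC))
E
```

```text
[[ 9.  6.  6.]
 [27. 26. 27.]
 [27. 28. 27.]] 28.4
[ 0.04585369  0.18426451 -3.99964946] 32.775 [-0.11  0.57 -0.66  2.11  0.59  0.64 -0.87]
down 0.066 [-1.22290294 -1.33143373  8.27377884] [-0.24081848  0.26219491  0.02355062] [0.41211284 0.22705062 0.04757147] 35.375
```

View pics/s7.png

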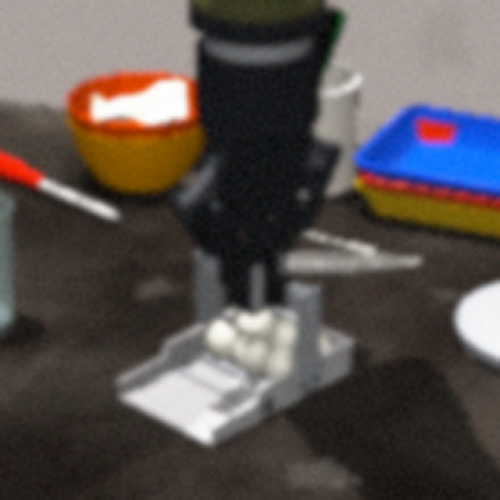

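The tray is on the bench with six balls aboard. Now I'll release, retreat and verify.

```bash
python3 - <<'E'
from h import *
ctrl.ungrasp(); ctrl.pause(.3)
ctrl.movel(grip([*H0,.22],YAW0)[0],max_speed=.08); ctrl.pause(.3)
s=get_state(); print(s["time"],s["width"],s["contact_force"])
im,d=vision.grab_frame("scene"); cv2.imwrite("pics/s8.png",cv2.resize(im[110:290,190:450],(800,554),interpolation=cv2.INTER_CUBIC))
W=cloud("scene",d); z=W[...,2]; m=(abs(z-.075)<.006)&(np.hypot(W[...,0]-.57,W[...,1]+.02)<.1); P=W[m][:,:2]
print("jar",(P.max(0)+P.min(0))/2)
m=(z>.05)&(z<.09)&(im.max(2)<70)&(np.hypot(W[...,0]-.4,W[...,1]-.22)<.12); print("bar",np.median(W[m],0),cv2.minAreaRect(W[m][:,:2].astype(np.float32)*1000))
E
```

```text
38.8083 0.0849544937389369 [ 0.14785895  0.48483295 -0.38229069]
jar [ 0.57590891 -0.01537203]
bar [0.4081666  0.22498477 0.06923412] ((410.2235412597656, 232.19869995117188), (15.92251205444336, 69.08349609375), 14.448312759399414)
```

View pics/s8.png

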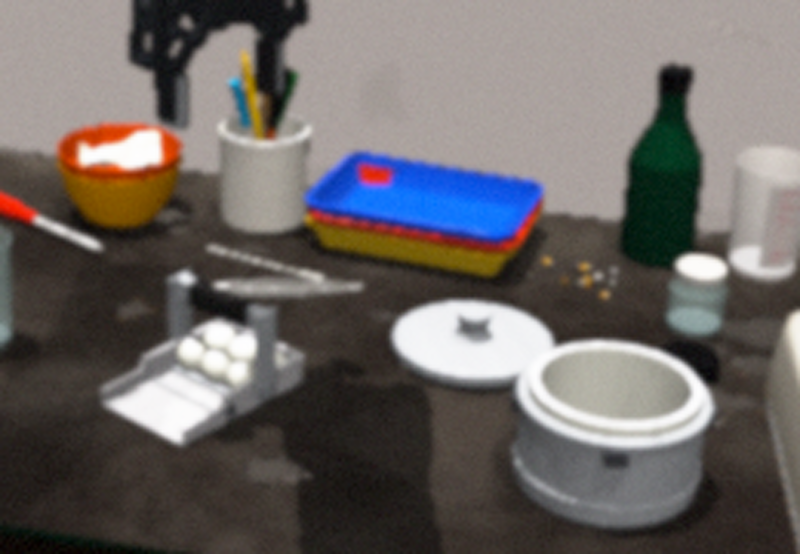

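The tray is flat at its old spot with six balls in rows, at (215,355). The jar at (612,430) hasn't moved, and the hand is clear.

```bash
python3 -c "
from station import ticket; print(ticket.close_job())"
```

```text
the job is handed in; nothing more can be done
None
```

The job is handed in at about 39 s of the 58 s: the three front balls rolled into the jar's mouth, though the jar's inside was not visible afterwards; the other six are in their rows, the tray is flat within about 1 cm of its start, and the jar was not measurably moved.

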